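# Space the doors of an oak cabinet with a gap gauge

### The arm

A 7-joint arm with a two-finger parallel gripper is mounted at the origin on the work surface. World frame = base frame: x ahead of the robot, y to its left, z up, the work surface at z = 0. Lengths are in m, angles in rad, forces in N, time in s.
With the tool pointing down it reaches from about 0.35 to 0.9 m from the base axis. Payload 8.1 kg.
Tool frame: the origin (TCP) lies on the centre line of the jaws, within the pads' length; the fingertips stand 25 mm ahead of it and the grasp point (between the pads) lies 6 mm ahead of it; z points along the fingers, y is the line along which they close (so a half turn about z gives the same grasp; the last joint's range is limited). The gripper opens to 92 mm and grips with 3 to 60 N. Pads are 19 mm wide; open, the fingers measure 130 mm over their backs; the gripper's body (75 mm by 190 mm) begins 47 mm behind the grasp point.
Start: joints at [1.152, 0.434, 0.025, 1.573, -0.012, 1.134, -0.075], TCP at [0.194, -0.594, 0.252] pointing down, gripper open.
Joint ranges: [-2.62, 2.62], [-0.44, 2.09], [-1.27, 1.32], [0.08, 2.57], [-1.32, 4.46], [0.12, 2], [-2.74, 2.74]. Speed limits (rad/s): [2.22, 2.22, 3.01, 3.01, 3.14, 3.14, 3.14].

### API

Orientations are given as [roll, pitch, yaw] about the fixed x, y, z axes, in that order (R = Rz(yaw) Ry(pitch) Rx(roll)).
In Python, from station import manip, eyes, finder gives the robot as it stands.
- The arm moves only by the shell command python3 -m crank 'ROWS' [OPENING] [FORCE]. ROWS is JSON, a list of rows, each an object with "translation": the shift along the world's x, y, z in m, a list of three; "turn": the turn, a rotation vector about the world's x, y, z in degrees, a list of three. In form: [{"translation": [dx, dy, dz], "turn": [ax, ay, az]}, ...]. A call has 1 to 10 rows; each row shifts and turns the commanded pose from where the row before left it; what a row does not reach is not made up. A row lasts 1/8 s, in which the tool goes at most 62.5 mm and 10.7 degrees, less where a joint would pass 70% of its speed; a pose out of reach is approached as far as the arm can. A call with a gripper value outside its range is refused whole. OPENING is the gripper's target within -1 to 1 (shut at 1, half-way at 0, fully open at -1), set as the call begins (- or left out, the last holds). The fingers move at their own pace and stop on an object; FORCE is the grip in N (left out, the last holds). Time passes only in rows, so rows that do not move let the fingers close. It gives the time, the measured TCP pose, the force, the opening and the grip force at its end, in the units of the state.
- manip.read_state(): the state, without advancing time (a new reading comes with each control period).
- eyes.get_image(name): name is "scene" or "top"; returns (picture, depth): 420x560x3 uint8, red, green, blue; 420x560 float32, m along the optical axis (not along the pixel's ray), 0 where there is no reading.
- eyes.get_calibration(name): a dict with "fx", "fy", "cx", "cy" (pixels), "k1" (the pictures are not rectified: a ray, as slopes to the right and down, at radius r is drawn at 1 + k1 r^2 times it, then the intrinsics apply), "position" and "attitude" of the camera in the world. Camera axes: x right, y up, looking along -z (the intrinsics and any distortion apply to the point x, -y, -z); pixel columns grow to the right and rows downward; lengths in m; the calibration is good to about 2 mm. A picture is of the moment at which its call begins. get_calibration takes no time and is no camera call.
- manip.finish_job(): hands the job in; it is judged then, once.
Trained networks look in the newest picture that a camera, given by its name, has taken for a name from the list of things; names that differ only in an ending like _2 or _b are one class to them, and where a whole thing is asked for, a point or a joint stands for the part that bears it (a point fixed in the world has none). Each returns a list of dicts, best first, with "conf" (0 to 1); they miss things now and then, are a little off and sometimes report something else, mostly with a low value. They report only what shows in the picture. A call takes as long as a camera call. They do not tell look-alikes from the thing itself.
- finder.find_in(name, camera): "extent" ([left, top, width, height] in pixels, round what is visible of it).
The state is a dict: "time": time; "joint_positions": joint angles; "dq": joint speeds; "joint_efforts": joint torques, N m; "tool_pos": TCP position; "ee_rot": TCP orientation; "force": force on the tool from outside, world axes, zero at the start; "moment": the same for the moment, N m; "finger_gap": finger opening in m; "grasp_force": force on a finger pad.
Only numpy, scipy, OpenCV 4.12 (cv2) and the standard library are available. Lean on these libraries where they do the work, as an engineer would, in place of code of your own. Each camera call takes 0.05 s, during which the arm holds its last target. There are 200 camera calls.

### The job

Take the red-handled gauge out of its rack, find the narrow gap between the two doors of the oak cabinet that lies on its back, and push the blade straight down into that gap, without forcing it, until the gauge's shoulder rests on the doors. Leave it standing there upright, let go, and leave everything else where it is.

Things in the scene. Friction and masses are not known exactly. Their poses are not given: they have to be found in the camera images.
- gauge: Gauge with the red handle, 150 g, upright in the rack at the start. Origin: middle of the blade's lower end (tip); z points up to the handle, x along the blade's width, y through its thickness. The steel blade is 50 mm wide, 60 mm long and 8 mm thick; its lowest 18 mm taper to 3 mm at the tip.
- gauge_shoulder (a point): Centre of the red gauge's shoulder, 60 mm above its tip: the underside of a red flange 60 mm (x) by 36 mm (y) and 8 mm thick.
- gauge_grip (a point): Middle of the red gauge's handle, 96 mm above its tip. The handle is 44 mm along x by 24 mm along y and stands from 68 to 122 mm above the tip. Grip it across its 24 mm.
- thin_gauge: A like gauge with a blue handle and a 4 mm blade, in the other place of the rack; not to be used. Origin and axes as for the red one. Which gauge is in which place varies.
- rack: Fixed plywood rack, 190 mm along x, 64 mm along y, 75 mm high, on a 6 mm foot 210 x 90 mm. Two upright slots 12 mm wide (y) and 61 mm long (x), centred 48 mm either side of its origin along x. The gauges hang in them, axes parallel to the rack's, shoulders on its top. Origin: centre of its underside.
- cabinet: Fixed oak wall cabinet lying on its back, 240 mm along x, 280 mm along y. Origin: centre of its underside. Two doors, 18 mm thick, side by side along y, form its flat level upper face, their tops 128 mm above the origin. Between them a straight gap runs along the cabinet's x over all 240 mm, with 90 mm or more of free space below the doors in the middle third.
- cabinet_front (a point): Centre of the cabinet's upper face, level with the doors' tops. The gap is parallel to the cabinet's x but its place along y varies with how the doors are hung: anywhere up to 18 mm either side of this point, not measured. Find it by eye or by touch: away from the gap the doors do not yield downwards. The gap is 5 mm wide at first, its upper edges rounded to 4 mm radius.
- door_left (a joint): How far the door on the cabinet's +y side has been pushed sideways away from the gap, m; 0 at rest, at most 0.012. It tells nothing of where the gap is. Both doors have springy hinges and give way from about 5.5 N, 0.25 N more per mm: the 8 mm blade spreads them and is pinched, needs a steady push of some 4 to 10 N and does not drop in by its weight.
- door_right (a joint): The same for the door on the cabinet's -y side.
- mug: Bystander: blue ceramic mug, 80 mm wide, 90 mm high; leave it alone.
- screwdriver: Bystander: screwdriver lying on the worktop; leave it alone.
- offcut: Bystander: oak offcut 160 x 45 x 18 mm lying flat; leave it alone.
- screw_tub: Bystander: open yellow plastic tub 120 x 90 x 45 mm; leave it alone.
- tape_roll: Bystander: blue roll of tape lying flat, 100 mm across, 30 mm high; leave it alone.
- glue: Bystander: white glue bottle, 60 mm across, 170 mm high; leave it alone.
There are look-alikes about, which are no part of the job. Several things have the shape of the gauge; the one meant has the colours described above.

How it is judged:
By the outcome, as a careful person would: the job done as asked, in the order asked, and still so for the second after the job is handed in, with the robot touching nothing.
It also fails if it takes over 54 s, if anything falls off the work surface, if the arm or the gripper's body presses on something with over 40 N, if the wrist force passes 120 N, or if a joint passes its speed limit or range.

## Working session

There is one attempt and no reset: what is moved stays moved. The work goes in short steps, Python scripts to look and compute and a shell command to move; the robot and the scene stay as the last step left them, time stands still between calls to the robot, and variables do not carry over. Pictures are saved under pics/ and viewed, at most 10 in all, crops included, and the job is handed in when it is done.

```bash
mkdir -p pics; cat > h.py <<'E'
import numpy as np, cv2
from scipy.spatial.transform import Rotation as R
from station import manip, eyes, finder
def cal(n):
    c=eyes.get_calibration(n); a=np.array(c["attitude"],float)
    M=a if a.shape==(3,3) else (R.from_euler("xyz",a).as_matrix() if a.size==3 else R.from_quat(a).as_matrix())
    return c,M
def rays(n,uv):
    c,M=cal(n); K=np.array([[c["fx"],0,c["cx"]],[0,c["fy"],c["cy"]],[0,0,1.]])
    p=cv2.undistortPoints(np.array(uv,float).reshape(-1,1,2),K,np.array([c["k1"],0,0,0.]))[:,0]
    d=np.c_[p[:,0],-p[:,1],-np.ones(len(p))]
    return np.array(c["position"]),d@M.T
def cloud(n,dep):
    h,w=dep.shape; v,u=np.mgrid[:h,:w]
    o,d=rays(n,np.c_[u.ravel(),v.ravel()])
    return (o+d*dep.reshape(-1,1)).reshape(h,w,3)
def at_z(n,uv,z):
    o,d=rays(n,uv); return o+d*((z-o[2])/d[:,2])[:,None]
E
python3 - <<'E'
from h import *
for n in("scene","top"):
    im,d=eyes.get_image(n); cv2.imwrite(f"pics/{n}0.png",im[:,:,::-1]); np.savez(f"{n}0.npz",im=im,d=d)
    print(n,eyes.get_calibration(n))
    for k in("gauge","thin_gauge","rack","cabinet"): print(k,[(x["extent"],round(x["conf"],2)) for x in finder.find_in(k,n)][:4])
print(manip.read_state())
E
```

```text
scene {'fx': 482.47283472588686, 'fy': 482.47283472588686, 'cx': 291.7563923863644, 'cy': 213.57724939836595, 'k1': -0.012662920241027635, 'position': array([1.25293989, 0.94418546, 1.2230945 ]), 'attitude': array([0.8137594 , 0.01867908, 2.50678003])}
gauge [([283.2, 176.7, 17.4, 29.1], 0.76), ([314.2, 166.5, 17.3, 27.1], 0.7), ([262.0, 194.5, 76.4, 56.5], 0.65), ([268.9, 157.3, 13.3, 18.2], 0.61)]
thin_gauge [([247.5, 161.5, 17.2, 24.1], 0.67), ([383.9, 315.2, 9.9, 60.1], 0.36)]
rack [([239.9, 163.1, 51.6, 39.9], 0.86)]
cabinet [([263.6, 190.1, 114.0, 105.5], 0.97)]
top {'fx': 396.9756220219917, 'fy': 396.9756220219917, 'cx': 282.4761076254413, 'cy': 215.55000095283816, 'k1': -0.09792327709319147, 'position': array([ 0.31583683, -0.03291298,  1.6413092 ]), 'attitude': array([ 0.14554563,  0.00938089, -1.59558137])}
gauge [([342.5, 268.7, 16.3, 9.4], 0.7), ([345.6, 228.3, 10.4, 17.2], 0.64), ([374.4, 239.8, 15.6, 11.0], 0.58)]
thin_gauge [([215.0, 186.6, 45.7, 66.8], 0.47), ([339.0, 208.8, 13.4, 13.7], 0.46), ([155.5, 200.3, 20.5, 22.1], 0.39)]
rack [([416.7, 220.0, 24.4, 16.2], 0.7), ([330.4, 204.3, 34.0, 50.3], 0.55), ([210.2, 176.3, 87.5, 81.4], 0.18)]
cabinet [([210.3, 174.5, 86.5, 77.9], 0.87)]
{'time': 0.5, 'joint_positions': array([ 1.15240867,  0.43451801,  0.02499352,  1.57323202, -0.01160672,
        1.13398001, -0.07509404]), 'dq': array([-1.49308029e-04, -1.59063027e-03,  7.17917589e-04, -5.63714596e-04,
        1.46657049e-03,  3.91397985e-04, -2.56157828e-05]), 'joint_efforts': array([-1.19684224e-03, -6.67141199e+01,  9.82926227e-01, -3.14572084e+01,
       -6.07722276e-02,  3.38534068e-02,  9.24832239e-05]), 'tool_pos': array([ 0.19408315, -0.59410331,  0.25171816]), 'ee_rot': array([3.14158466e+00, 3.22850360e-06, 3.15711441e-01]), 'force': array([-0.32334197,  0.25577041,  0.49781349]), 'moment': array([0.04308382, 0.01301067, 0.03205227]), 'grasp_force': 0.0, 'finger_gap': 0.09177171741747302}
```

```bash
python3 - <<'E'
import cv2
a=cv2.imread("pics/scene0.png");b=cv2.imread("pics/top0.png")
cv2.imwrite("pics/s1.png",cv2.resize(a[140:310,200:427],(800,600),interpolation=cv2.INTER_CUBIC))
cv2.imwrite("pics/t1.png",cv2.resize(b[140:320,190:430],(800,600),interpolation=cv2.INTER_CUBIC))
E
```

```text
(no output)
```

View pics/s1.png

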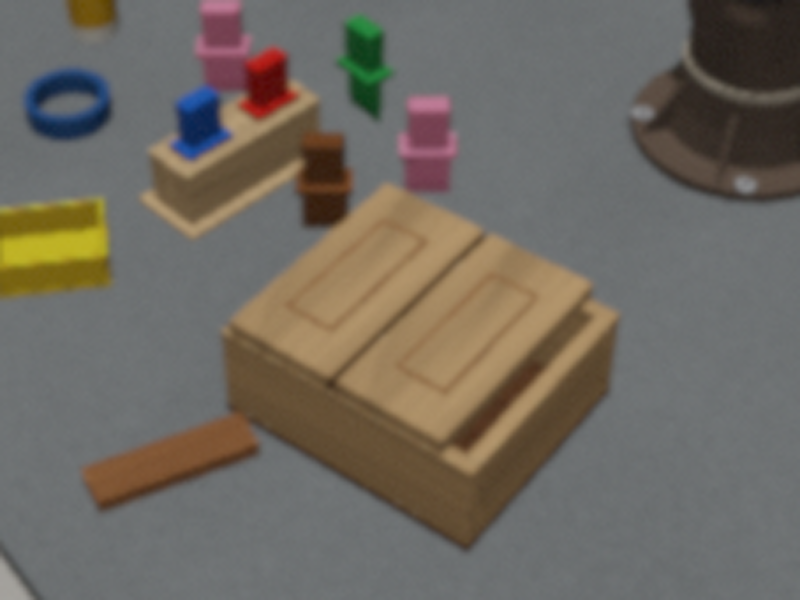

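View pics/t1.png

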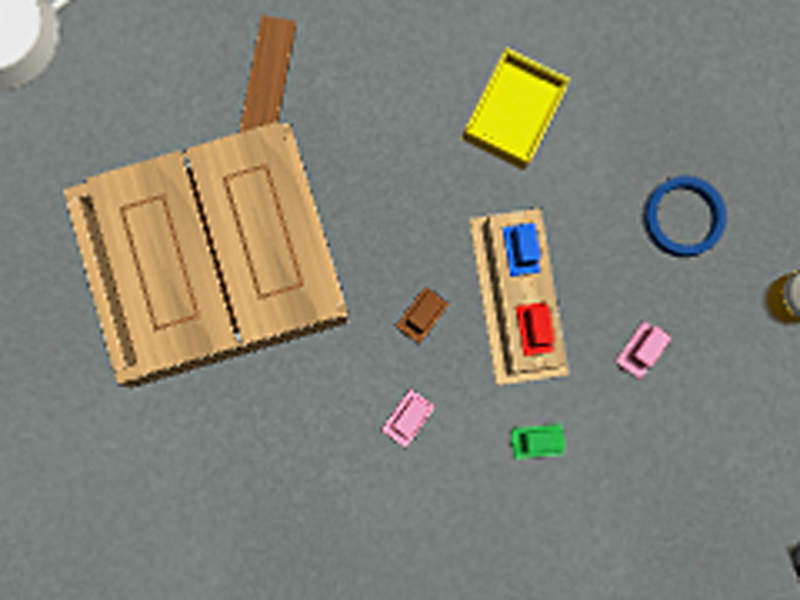

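View pics/top0.png

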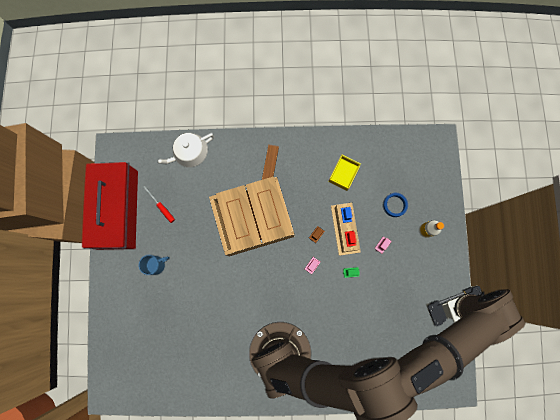

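```bash
cat > m.py <<'E'
from h import *
def rect(P): 
    (c,s,a)=cv2.minAreaRect((P*1000).astype(np.float32)); return np.round(c,1),np.round(s,1),round(a,1)
for n,box in(("top",(335,200,365,256)),("scene",(240,150,295,200))):
    z=np.load(n+"0.npz"); im,d=z["im"].astype(int),z["d"]; C=cloud(n,d)
    r,g,b=im[...,0],im[...,1],im[...,2]; x0,y0,x1,y1=box; B=np.zeros(d.shape,bool); B[y0:y1,x0:x1]=1
    for k,m in(("red",(r>130)&(g<60)&(b<60)&B),("blue",(b>130)&(r<90)&B)):
        P=C[m]; top=P[P[:,2]>np.percentile(P[:,2],90)-.012]
        print(n,k,m.sum(),"z",np.percentile(P[:,2],[2,10,50,90,98]).round(4),"top",top.mean(0).round(4),rect(top[:,:2]),rect(P[:,:2]))
        Fl=P[(P[:,2]<np.percentile(P[:,2],90)-.035)]; 
    x,y,zz=C[...,0],C[...,1],C[...,2]
    rk=B&(r>g+15)&(g>b+10)&(r>140); P=C[rk]; P=P[(P[:,2]>.06)&(P[:,2]<.1)]; print(n,"rack top",len(P),np.median(P[:,2]),rect(P[:,:2]))
    cb=np.zeros(d.shape,bool)
    if n=="top": cb[170:262,205:300]=1
    else: cb[185:300,255:385]=1
    oak=cb&(zz>.118)&(zz<.14); P=C[oak]; print(n,"doors",len(P),np.median(P[:,2]),rect(P[:,:2]))
    dark=cb&(im.sum(2)<190); np.save(n+"dark.npy",dark)
    vv,uu=np.nonzero(dark); Q=at_z(n,np.c_[uu,vv],.128); np.save(n+"Q.npy",Q)
E
python3 m.py
```

```text
top red 107 z [0.0784 0.0811 0.1329 0.1417 0.1438] top [ 0.4473 -0.2865  0.1377] (array([ 446.9, -287.3]), array([40.8, 20.6]), 5.1) (array([ 447.4, -287.3]), array([56.6, 34.8]), 7.2)
top blue 108 z [0.0793 0.0819 0.1334 0.1402 0.143 ] top [ 0.5429 -0.276   0.1371] (array([ 543.7, -276. ]), array([41.6, 20.2]), 7.2) (array([ 541.3, -274.9]), array([57.6, 33.7]), 10.0)
top rack top 444 0.07557997030113206 (array([ 495. , -282.2]), array([189.9,  64.8]), 6.9)
top doors 3705 0.1292102512466482 (array([549.1,  90. ]), array([241.3, 237.6]), 15.3)
scene red 72 z [0.0758 0.0789 0.0888 0.1378 0.1393] top [ 0.4746 -0.2488  0.1662] (array([856.6, 319.3]), array([1479.4,   37.8]), 56.1) (array([859.2, 317.5]), array([1479.3,   50.1]), 55.9)
scene blue 85 z [0.0508 0.0763 0.1316 0.1368 0.1405] top [ 0.5614 -0.2493  0.1585] (array([902.5, 320.3]), array([1430.6,   37.6]), 59.2) (array([863.6, 248.8]), array([1593. ,   56.4]), 58.7)
scene rack top 279 0.07376552472577647 (array([ 503.6, -260.9]), array([130.2, 189.9]), 75.9)
scene doors 4032 0.1268639884720716 (array([550.2,  89.5]), array([250. , 242.4]), 15.5)
```

```bash
python3 - <<'E'
from h import *
from scipy.optimize import minimize
# sample grayscale on the doors plane in cabinet coords, find the gap line
for n,th0 in(("top",15.3),("scene",15.4)):
    im=np.load(n+"0.npz")["im"]; g=cv2.cvtColor(im,cv2.COLOR_RGB2GRAY).astype(np.float32)
    c,M=cal(n); 
    def proj(P):
        q=(P-np.array(c["position"]))@M; s=np.c_[q[:,0]/-q[:,2],-q[:,1]/-q[:,2]]; r2=(s**2).sum(1,keepdims=True); s=s*(1+c["k1"]*r2)
        return s[:,0]*c["fx"]+c["cx"],s[:,1]*c["fy"]+c["cy"]
    th=np.radians(th0); ex=np.array([np.cos(th),np.sin(th)]); ey=np.array([-ex[1],ex[0]])
    s=np.arange(-.10,.101,.004); t=np.arange(-.05,.0501,.0005); S,T=np.meshgrid(s,t,indexing="ij")
    P=np.array([.5495,.0898])+S[...,None]*ex+T[...,None]*ey; P=np.c_[P.reshape(-1,2),np.full(S.size,.128)]
    u,v=proj(P); G=cv2.remap(g,u.reshape(S.shape).astype(np.float32),v.reshape(S.shape).astype(np.float32),cv2.INTER_LINEAR)
    w=np.clip(np.median(G,1,keepdims=True)-G-40 if n=="top" else np.median(G,1,keepdims=True)-G-25,0,None)
    mid=abs(t)<.04; w[:,~mid]=0
    prof=w.mean(0); pk=t[prof.argmax()]; w[:,abs(t-pk)>.007]=0
    ok=w.sum(1)>0; tc=(w*t).sum(1)[ok]/w.sum(1)[ok]; a,b=np.polyfit(s[ok],tc,1); res=tc-a*s[ok]-b
    k=abs(res)<2*res.std(); a,b=np.polyfit(s[ok][k],tc[k],1)
    print(n,"peak",pk,"n",k.sum(),"angle",th0+np.degrees(a),"offset mm",b*1000,"resid",res.std()*1000, "pt at s=0",(np.array([.5495,.0898])+b*ey).round(4), "s range",s[ok].min(),s[ok].max())
E
```

```text
top peak -0.0004999999999999588 n 48 angle 15.31444349094886 offset mm -0.2769247624201442 resid 0.23933623038107127 pt at s=0 [0.5496 0.0895] s range -0.1 0.09600000000000017
scene peak 0.001500000000000043 n 48 angle 15.354140861940477 offset mm 1.6129091038350298 resid 0.29725888679776985 pt at s=0 [0.5491 0.0914] s range -0.1 0.10000000000000017
```

```bash
python3 -m crank '[{"translation":[0.0253,0.0306,0],"turn":[0,0,-1.12]},{"translation":[0.0253,0.0306,0],"turn":[0,0,-1.12]},{"translation":[0.0253,0.0306,0],"turn":[0,0,-1.12]},{"translation":[0.0253,0.0306,0],"turn":[0,0,-1.12]},{"translation":[0.0253,0.0306,0],"turn":[0,0,-1.12]},{"translation":[0.0253,0.0306,0],"turn":[0,0,-1.12]},{"translation":[0.0253,0.0306,0],"turn":[0,0,-1.12]},{"translation":[0.0253,0.0306,0],"turn":[0,0,-1.12]},{"translation":[0.0253,0.0306,0],"turn":[0,0,-1.12]},{"translation":[0.0253,0.0306,0],"turn":[0,0,-1.12]}]' -1 25
```

```text
time: 1.75
tool_pos: [0.4479, -0.2871, 0.252]
ee_rot: [3.141, -0.0, 0.119]
force: [0.1, 0.3, -0.1]
finger_gap: 0.0917
grasp_force: 0.0
```

```bash
python3 -m crank '[{"translation":[-0.0006,-0.0005,-0.035],"turn":[0,0,0]},{"translation":[0,0,-0.04],"turn":[0,0,0]},{"translation":[0,0,-0.035],"turn":[0,0,0]},{"translation":[0,0,-0.015],"turn":[0,0,0]},{"translation":[0,0,-0.01],"turn":[0,0,0]},{"translation":[0,0,0],"turn":[0,0,0]}]' && python3 -m crank '[{"translation":[0,0,0],"turn":[0,0,0]},{"translation":[0,0,0],"turn":[0,0,0]},{"translation":[0,0,0],"turn":[0,0,0]},{"translation":[0,0,0],"turn":[0,0,0]},{"translation":[0,0,0],"turn":[0,0,0]},{"translation":[0,0,0],"turn":[0,0,0]}]' 1 25
```

```text
time: 2.5
tool_pos: [0.4467, -0.2888, 0.117]
ee_rot: [3.141, -0.0, 0.12]
force: [0.0, 0.3, -0.1]
finger_gap: 0.0917
grasp_force: 0.0
time: 3.25
tool_pos: [0.4465, -0.2886, 0.1167]
ee_rot: [3.142, 0.0, 0.12]
force: [-0.2, -0.7, 1.1]
finger_gap: 0.0363
grasp_force: 0.0
```

```bash
python3 -m crank '[{"translation":[0,0,0],"turn":[0,0,0]},{"translation":[0,0,0],"turn":[0,0,0]},{"translation":[0,0,0],"turn":[0,0,0]},{"translation":[0,0,0],"turn":[0,0,0]}]'
```

```text
time: 3.75
tool_pos: [0.4465, -0.2886, 0.1167]
ee_rot: [3.142, 0.0, 0.12]
force: [-0.7, -0.4, -0.8]
finger_gap: 0.0241
grasp_force: 25.0
```

```bash
python3 -m crank '[{"translation":[0,0,0.005],"turn":[0,0,0]},{"translation":[0,0,0.01],"turn":[0,0,0]},{"translation":[0,0,0.015],"turn":[0,0,0]},{"translation":[0,0,0.02],"turn":[0,0,0]},{"translation":[0,0,0.025],"turn":[0,0,0]},{"translation":[0,0,0.03],"turn":[0,0,0]},{"translation":[0,0,0.03],"turn":[0,0,0]},{"translation":[0,0,0.02],"turn":[0,0,0]},{"translation":[0,0,0.005],"turn":[0,0,0]},{"translation":[0,0,0],"turn":[0,0,0]}]'; python3 - <<'E'
from h import *
ims=[]
for n in("scene","top"):
    im,d=eyes.get_image(n); np.savez(n+"1.npz",im=im,d=d); ims.append(im[:,:,::-1])
a,b=ims
cv2.imwrite("pics/s2.png",np.vstack([cv2.resize(a[110:260,190:390],(400,300)),cv2.resize(b[150:300,250:450],(400,300))]))
s=manip.read_state(); print(s["tool_pos"],s["force"],s["moment"])
E
```

```text
time: 5.0
tool_pos: [0.4464, -0.2885, 0.2769]
ee_rot: [3.141, -0.0, 0.12]
force: [-0.7, -0.7, -2.3]
finger_gap: 0.024
grasp_force: 25.0
[ 0.44602428 -0.2883561   0.27598821] [-0.66814045 -0.28472337 -2.44853391] [0.03615189 0.01029427 0.01580708]
```

View pics/s2.png

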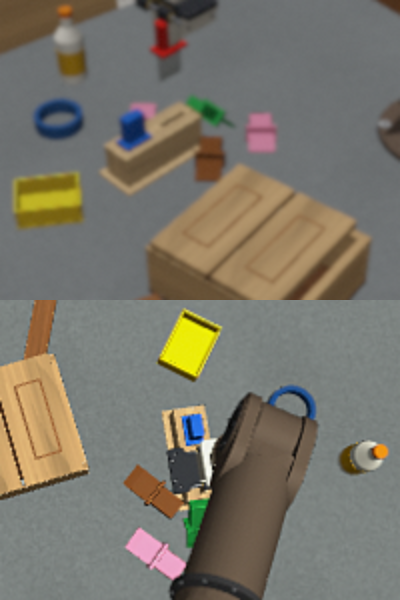

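```bash
python3 -m crank '[{"translation":[0.0053,0.0195,0],"turn":[0,0,0.45]},{"translation":[0.0103,0.038,0],"turn":[0,0,0.9]},{"translation":[0.0112,0.041,0],"turn":[0,0,0.9]},{"translation":[0.0120,0.044,0],"turn":[0,0,0.9]},{"translation":[0.0120,0.044,0],"turn":[0,0,0.9]},{"translation":[0.0120,0.044,0],"turn":[0,0,0.9]},{"translation":[0.0120,0.044,0],"turn":[0,0,0.9]},{"translation":[0.0112,0.041,0],"turn":[0,0,0.9]},{"translation":[0.0112,0.041,0],"turn":[0,0,0.9]},{"translation":[0.0060,0.022,0],"turn":[0,0,0.8]}]' && python3 -m crank '[{"translation":[0,0,0],"turn":[0,0,0]},{"translation":[0,0,0],"turn":[0,0,0]}]'
```

```text
time: 6.35
tool_pos: [0.5491, 0.0936, 0.2762]
ee_rot: [-3.14, 0.001, 0.272]
force: [-0.2, -0.4, -2.6]
finger_gap: 0.0238
grasp_force: 25.0
time: 6.6
tool_pos: [0.5494, 0.0886, 0.2764]
ee_rot: [3.141, 0.001, 0.267]
force: [0.7, -0.2, -2.4]
finger_gap: 0.024
grasp_force: 25.0
```

```bash
python3 -m crank '[{"translation":[0,0.0019,-0.01],"turn":[0,0,0]},{"translation":[0,0,-0.015],"turn":[0,0,0]},{"translation":[0,0,-0.01],"turn":[0,0,0]},{"translation":[0,0,0],"turn":[0,0,0]},{"translation":[0,0,0],"turn":[0,0,0]}]'; python3 - <<'E'
from h import *
for n in("scene","top"):
    im,d=eyes.get_image(n); np.savez(n+"2.npz",im=im,d=d)
    if n=="scene": cv2.imwrite("pics/s3.png",cv2.resize(im[155:275,250:410,::-1],(800,600),interpolation=cv2.INTER_CUBIC))
s=manip.read_state(); T=s["tool_pos"]; print(T,s["ee_rot"])
c,M=cal("scene"); tip=T-[0,0,.1017]
def proj(P):
    q=(P-np.array(c["position"]))@M; t=np.array([q[0],-q[1]])/-q[2]; t=t*(1+c["k1"]*(t@t)); return t*c["fx"]+[c["cx"],c["cy"]]
e=np.array([np.cos(.267),np.sin(.267),0])
f=lambda p:((p-[250,155])*5).round(1)
for nm,P in(("tipL",tip-.025*e),("tipR",tip+.025*e),("should",tip+[0,0,.06]),("gapA",np.array([.5494,.0905,.128])-.12*e),("gapB",np.array([.5494,.0905,.128])+.12*e)): print(nm,f(proj(P)))
E
```

```text
time: 7.22
tool_pos: [0.5498, 0.0918, 0.2419]
ee_rot: [-3.142, -0.0, 0.268]
force: [-0.6, 0.3, -2.4]
finger_gap: 0.024
grasp_force: 25.0
[0.55000356 0.09191161 0.24219924] [ 3.14157552e+00 -8.96445848e-04  2.67646685e-01]
tipL [357.8 315.6]
tipR [311.7 359.2]
should [336.6 268.4]
gapA [439.5 249.4]
gapB [218.9 458.6]
```

View pics/s3.png

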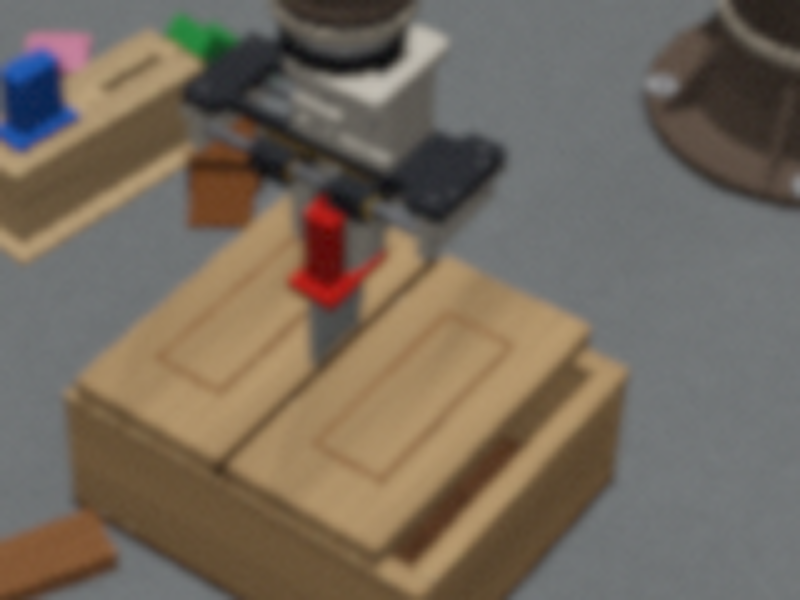

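```bash
python3 -m crank '[{"translation":[0.0003,-0.0012,-0.005],"turn":[0,0,0]},{"translation":[0,0,-0.005],"turn":[0,0,0]},{"translation":[0,0,-0.002],"turn":[0,0,0]},{"translation":[0,0,0],"turn":[0,0,0]}]'; python3 -m crank '[{"translation":[0,0,-0.0015],"turn":[0,0,0]},{"translation":[0,0,-0.0015],"turn":[0,0,0]},{"translation":[0,0,0],"turn":[0,0,0]}]'
```

```text
time: 7.82
tool_pos: [0.5499, 0.0906, 0.2295]
ee_rot: [-3.142, 0.0, 0.268]
force: [0.2, 0.5, -1.8]
finger_gap: 0.024
grasp_force: 25.0
time: 8.2
tool_pos: [0.55, 0.0906, 0.2267]
ee_rot: [3.142, 0.0, 0.268]
force: [0.3, 0.8, -2.1]
finger_gap: 0.0238
grasp_force: 25.0
```

```bash
python3 -m crank '[{"translation":[0,0,-0.0015],"turn":[0,0,0]},{"translation":[0,0,-0.0015],"turn":[0,0,0]},{"translation":[0,0,0],"turn":[0,0,0]}]'
```

```text
time: 8.57
tool_pos: [0.5501, 0.0903, 0.2236]
ee_rot: [3.141, 0.0, 0.268]
force: [1.5, -1.1, -2.3]
finger_gap: 0.024
grasp_force: 25.0
```

```bash
python3 -m crank '[{"translation":[0,0,-0.0015],"turn":[0,0,0]},{"translation":[0,0,-0.0015],"turn":[0,0,0]},{"translation":[0,0,0],"turn":[0,0,0]}]';python3 -m crank '[{"translation":[0,0,-0.0015],"turn":[0,0,0]},{"translation":[0,0,-0.0015],"turn":[0,0,0]},{"translation":[0,0,0],"turn":[0,0,0]}]'
```

```text
time: 8.95
tool_pos: [0.5502, 0.09, 0.2207]
ee_rot: [3.141, -0.0, 0.267]
force: [1.3, -3.9, -1.6]
finger_gap: 0.0239
grasp_force: 25.0
time: 9.32
tool_pos: [0.5504, 0.0899, 0.2179]
ee_rot: [3.141, -0.001, 0.267]
force: [1.6, -5.1, 0.2]
finger_gap: 0.0239
grasp_force: 25.0
```

```bash
python3 -m crank '[{"translation":[0.0003,-0.001,0],"turn":[0,0,0]},{"translation":[0,0,-0.0015],"turn":[0,0,0]},{"translation":[0,0,-0.0015],"turn":[0,0,0]},{"translation":[0,0,0],"turn":[0,0,0]}]'
```

```text
time: 9.82
tool_pos: [0.5505, 0.0901, 0.215]
ee_rot: [-3.141, -0.001, 0.268]
force: [2.0, -1.8, 3.9]
finger_gap: 0.0239
grasp_force: 25.0
```

```bash
python3 -m crank '[{"translation":[0.0,-0.0004,-0.002],"turn":[0,0,0]},{"translation":[0,0,-0.002],"turn":[0,0,0]},{"translation":[0,0,-0.002],"turn":[0,0,0]},{"translation":[0,0,-0.002],"turn":[0,0,0]}]';python3 -m crank '[{"translation":[0,0,-0.002],"turn":[0,0,0]},{"translation":[0,0,-0.002],"turn":[0,0,0]},{"translation":[0,0,-0.002],"turn":[0,0,0]},{"translation":[0,0,-0.002],"turn":[0,0,0]}]'
```

```text
time: 10.32
tool_pos: [0.5506, 0.0903, 0.2073]
ee_rot: [-3.141, -0.002, 0.268]
force: [0.3, 0.8, 4.6]
finger_gap: 0.0236
grasp_force: 25.0
time: 10.82
tool_pos: [0.5503, 0.0903, 0.199]
ee_rot: [-3.14, -0.001, 0.268]
force: [0.4, 1.0, 4.8]
finger_gap: 0.0241
grasp_force: 25.0
```

```bash
python3 -m crank '[{"translation":[0,0,-0.003],"turn":[0,0,0]},{"translation":[0,0,-0.003],"turn":[0,0,0]},{"translation":[0,0,-0.003],"turn":[0,0,0]},{"translation":[0,0,-0.003],"turn":[0,0,0]}]';python3 -m crank '[{"translation":[0,0,-0.003],"turn":[0,0,0]},{"translation":[0,0,-0.003],"turn":[0,0,0]},{"translation":[0,0,-0.003],"turn":[0,0,0]},{"translation":[0,0,-0.002],"turn":[0,0,0]},{"translation":[0,0,0],"turn":[0,0,0]}]'
```

```text
time: 11.32
tool_pos: [0.5503, 0.0899, 0.1868]
ee_rot: [-3.141, -0.001, 0.268]
force: [-0.3, 0.0, 5.7]
finger_gap: 0.0239
grasp_force: 25.0
time: 11.95
tool_pos: [0.5503, 0.0896, 0.1755]
ee_rot: [-3.141, -0.0, 0.268]
force: [1.5, 0.6, 1.4]
finger_gap: 0.024
grasp_force: 25.0
```

```bash
python3 -m crank '[{"translation":[0,0,-0.0015],"turn":[0,0,0]},{"translation":[0,0,-0.0015],"turn":[0,0,0]}]';python3 -m crank '[{"translation":[0,0,-0.001],"turn":[0,0,0]},{"translation":[0,0,-0.001],"turn":[0,0,0]},{"translation":[0,0,0],"turn":[0,0,0]}]'
```

```text
time: 12.2
tool_pos: [0.5503, 0.0894, 0.1728]
ee_rot: [-3.141, -0.0, 0.268]
force: [0.7, 0.5, 6.3]
finger_gap: 0.0238
grasp_force: 25.0
time: 12.58
tool_pos: [0.5503, 0.0893, 0.1707]
ee_rot: [-3.141, -0.0, 0.268]
force: [0.9, 0.4, 4.1]
finger_gap: 0.0241
grasp_force: 25.0
```

```bash
python3 -m crank '[{"translation":[0,0,-0.001],"turn":[0,0,0]},{"translation":[0,0,0],"turn":[0,0,0]}]';python3 -m crank '[{"translation":[0,0,-0.0007],"turn":[0,0,0]},{"translation":[0,0,0],"turn":[0,0,0]}]'
```

```text
time: 12.82
tool_pos: [0.5503, 0.0893, 0.1697]
ee_rot: [-3.142, 0.0, 0.268]
force: [1.0, 0.7, 2.4]
finger_gap: 0.0237
grasp_force: 25.0
time: 13.08
tool_pos: [0.5503, 0.0893, 0.1696]
ee_rot: [3.141, -0.0, 0.268]
force: [-0.7, -0.5, 9.3]
finger_gap: 0.024
grasp_force: 25.0
```

```bash
python3 -m crank '[{"translation":[0,0,-0.0006],"turn":[0,0,0]},{"translation":[0,0,0],"turn":[0,0,0]}]'
```

```text
time: 13.32
tool_pos: [0.5503, 0.0893, 0.1696]
ee_rot: [3.141, -0.001, 0.268]
force: [-4.9, -0.8, 15.5]
finger_gap: 0.0238
grasp_force: 25.0
```

```bash
python3 -m crank '[{"translation":[0,0,0.0006],"turn":[0,0,0]},{"translation":[0,0,0],"turn":[0,0,0]},{"translation":[0,0,0],"turn":[0,0,0]},{"translation":[0,0,0],"turn":[0,0,0]},{"translation":[0,0,0],"turn":[0,0,0]},{"translation":[0,0,0],"turn":[0,0,0]},{"translation":[0,0,0],"turn":[0,0,0]},{"translation":[0,0,0],"turn":[0,0,0]}]' -0.3
```

```text
time: 14.32
tool_pos: [0.5503, 0.0892, 0.1691]
ee_rot: [3.142, -0.0, 0.268]
force: [-0.3, 1.0, -0.4]
finger_gap: 0.0598
grasp_force: 0.0
```

Released; now straight up, then look.

```bash
python3 -m crank '[{"translation":[0,0,0.005],"turn":[0,0,0]},{"translation":[0,0,0.01],"turn":[0,0,0]},{"translation":[0,0,0.02],"turn":[0,0,0]},{"translation":[0,0,0.03],"turn":[0,0,0]},{"translation":[0,0,0.04],"turn":[0,0,0]},{"translation":[0,0,0.04],"turn":[0,0,0]},{"translation":[0,-0.04,0.02],"turn":[0,0,0]},{"translation":[0,-0.05,0],"turn":[0,0,0]},{"translation":[0,-0.05,0],"turn":[0,0,0]},{"translation":[0,-0.03,0],"turn":[0,0,0]}]'; python3 - <<'E'
from h import *
ims=[]
for n in("scene","top"):
    im,d=eyes.get_image(n); ims.append(im[:,:,::-1]); C=cloud(n,d); i=im.astype(int)
    m=(i[...,0]>130)&(i[...,1]<60)&(i[...,2]<60); P=C[m]; P=P[(abs(P[:,0]-.55)<.06)&(abs(P[:,1]-.09)<.06)&(P[:,2]>.1)]
    if len(P): print(n,len(P),np.percentile(P[:,2],[2,20,80,98]).round(4),P.mean(0).round(4))
cv2.imwrite("pics/s4.png",np.vstack([cv2.resize(ims[0][140:290,220:420],(400,300)),cv2.resize(ims[1][150:300,190:390],(400,300))]))
E
```

```text
time: 15.58
tool_pos: [0.55, -0.0838, 0.335]
ee_rot: [3.14, -0.001, 0.265]
force: [-0.3, 1.8, 0.5]
finger_gap: 0.0597
grasp_force: 0.0
scene 109 [0.1297 0.1344 0.1893 0.1938] [0.5599 0.0984 0.1609]
top 123 [0.1318 0.1379 0.192  0.1968] [0.5482 0.0879 0.1694]
```

View pics/s4.png

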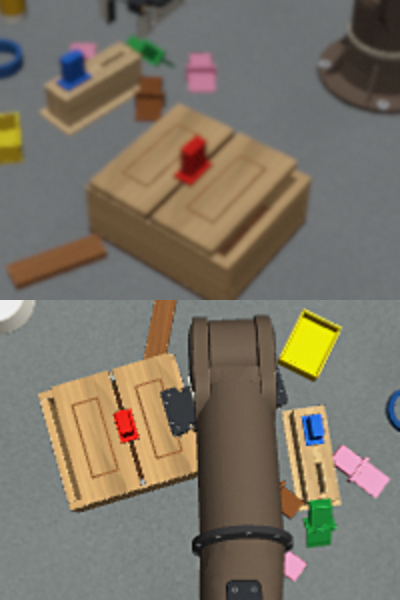

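The red gauge stands upright at crop (192,160) in the scene view and (125,425) in the top view. Its shoulder is on the doors and its handle top is at about 0.19 m, as expected.

```bash
python3 -m crank '[{"translation":[0,0,0],"turn":[0,0,0]},{"translation":[0,0,0],"turn":[0,0,0]},{"translation":[0,0,0],"turn":[0,0,0]}]'; python3 -c "
from station import manip
print(manip.finish_job())"
```

```text
time: 16.05
tool_pos: [0.5503, -0.0797, 0.3342]
ee_rot: [-3.141, -0.0, 0.27]
force: [-1.1, -0.1, -0.3]
finger_gap: 0.0596
grasp_force: 0.0
the job is handed in; nothing more can be done
None
```

The red gauge stands upright in the door gap with its shoulder on the doors, released and handed in at about 16 s; the look-alike gauges beside the rack (green, brown, two pink) toppled early in the run, with no contact force seen at the tool, though I did not establish why.

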